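# Set the stirrer's speed selector and start it

### The arm

A 6-joint arm with a two-finger parallel gripper is mounted at the origin on the work surface. World frame = base frame: x ahead of the robot, y to its left, z up, the work surface at z = 0. Lengths are in m, angles in degrees, forces in N, time in s.
With the tool pointing down it reaches from about 0.25 to 0.8 m from the base axis. Payload 3.9 kg.
Tool frame: the origin (TCP) lies midway between the tips of the shut fingers; the grasp point (between the pads) lies 19 mm behind it; z points along the fingers, y is the line along which they close (so a half turn about z gives the same grasp; the last joint's range is limited). The gripper opens to 85 mm and grips with 20 to 120 N. Pads are 22 mm wide; open, the fingers measure 114 mm over their backs; the gripper's body (76 mm by 85 mm) begins 54 mm behind the grasp point. The pads swing forward as they close: fully open they stand 13 mm farther back than shut.
Start: joints at [70.417, 14.897, -7.913, 67.191, 0, 90], TCP at [0.176, 0.495, 0.231] pointing down, gripper open.
Joint ranges: [-159.42, 159.42], [-47.68, 98.78], [-73.54, 78.23], [-108.79, 121.32], [-90, 84.71], [-180, 180]. Speed limits (degrees/s): [147.25, 147.25, 180, 180, 180, 180].

### API

Orientations are given as [roll, pitch, yaw] about the fixed x, y, z axes, in that order (R = Rz(yaw) Ry(pitch) Rx(roll)).
In Python, from rig import get_state, cams, finish_job gives the robot as it stands.
- The arm moves only by the shell command python3 -m handwheel 'ROWS'. ROWS is JSON, a list of rows, each a list of 3 entries, a list of its own where there are three numbers: the opening, from 0 (shut) to 1 (fully open), then the shift along the tool's x, y, z in cm, then the turn, a rotation vector about the tool's x, y, z in rad. In form: [[jaw, [tx, ty, tz], [rx, ry, rz]], ...]. A call has 1 to 8 rows; each row shifts and turns the commanded pose from where the row before left it, along the tool's axes as they then stand; what a row does not reach is not made up. A row lasts 1/12 s, in which the tool goes at most 41.7 mm and 7.16 degrees, less where a joint would pass 70% of its speed; a pose out of reach is approached as far as the arm can. A call with a gripper value outside its range is refused whole. The fingers move at their own pace and stop on an object; the grip force is fixed at half the most. Time passes only in rows, so rows that do not move let the fingers close. It gives the time, the measured TCP pose, the force, the opening and the grip force at its end, in the units of the state.
- get_state(): the state, without advancing time (a new reading comes with each control period).
- cams.camera(name): name is "scene" or "top" or "wrist"; returns the picture (400x640x3 uint8, red, green, blue); there is no depth.
- cams.calibration(name): a dict with "fx", "fy", "cx", "cy" (pixels), "eye" and "rotation" of the camera in the world; the wrist camera has in their place "hand_eye" (4x4, takes a point from camera to tool coordinates, whose origin is the TCP and whose axes are the flange's). Camera axes: x right, y down, z forward; pixel columns grow to the right and rows downward; lengths in m; the calibration is good to about 2 mm. The wrist camera is an equidistant fisheye: a pixel r from the principal point sees the ray r / f radians off the axis. A picture is of the moment at which its call begins: read the wrist's pose just before it. calibration takes no time and is no camera call.
- finish_job(): hands the job in; it is judged then, once.
The state is a dict: "time": time; "qpos": joint angles; "joint_vel": joint speeds; "joint_efforts": joint torques, N m; "ee_pos": TCP position; "orientation": TCP orientation; "ft_force": force on the tool from outside, world axes, zero at the start; "moment": the same for the moment, N m; "gripper_width": finger opening in m; "gripper_force": force on a finger pad.
Only numpy, scipy, OpenCV 4.12 (cv2) and the standard library are available. Lean on these libraries where they do the work, as an engineer would, in place of code of your own. Each camera call takes 0.05 s, during which the arm holds its last target. There are 200 camera calls.

### The job

On the bench stirrer, push the blade of the rotary selector round with a fingertip, click by click, until it points at the green dot and rests in that click; then press the green start button fully down with a fingertip and let it spring back. Do not pinch the selector's blade, do not press start before the selector is on the green dot, never press the red stop button, and leave the jar and everything else standing where it is.

Things in the scene. Friction and masses are not known exactly. Their poses are not given: they have to be found in the camera images.
- stirrer: white bench stirrer, fixed, 240 (x) by 360 (y); flat deck 70 above the bench; origin under its centre on the bench, x to the far side, y to its left, yaw within 0.3. Right half: selector and buttons; left half: round plate with the jar (plate top 76 above the bench). In its frame, mm: selector axis (30, -95), start button (-85, 0), stop button (-85, -70)
- selector (a joint): angle of the rotary selector, rad, 0 to 4.712 (stops), growing clockwise from above; ten clicks 0.5236 apart from 0. At value v the pointer is 2.356 - v counter-clockwise from the stirrer's x axis. Sprung detents: pushed over halfway to the next click it snaps on by itself; takes about 0.13 N m (4 N at 35 mm). Starts at 2.094 or 2.618; the green dot is 2 to 4 clicks away, either way round
- selector_axis (a point): point on the selector's vertical axis on top of its black disc, 82 above the bench. The disc is 96 diameter and 10 thick; a blade stands on it as pointer
- pointer (a point): point 60 from the axis that the pointer (white line on the black blade) points at, over the ring of dots. The blade is radial, from 6 to 46 from the axis, 12 thick, its top 25 above the disc (107 above the bench); only on this one side of the axis
- face_cw (a point): middle of the blade's side face to push for turning clockwise (value grows): 26 from the axis, 6 off the blade's middle plane, 93.5 above the bench; the face is 40 long, 23 high
- face_ccw (a point): middle of the opposite face of the blade, to push for turning counter-clockwise (value falls), same sizes
- green (a point): the green dot, 14 diameter, flat on the deck (71 above the bench), 60 from the selector axis, at one of the click positions 0.524, 1.047, 3.665 or 4.189; the other nine click positions have smaller white dots
- start (a joint): travel of the green start button, m, 0 up to 0.006 fully down; counts as pressed above 0.004; a spring (5 N fully down) returns it
- start_top (a point): centre of the top of the green start button, 28 diameter, nearest the robot on the deck, on the stirrer's middle line; press straight down
- stop (a joint): travel of the red stop button, m, 0 up to 0.006; same kind, 70 to the right of the start button; not to be pressed
- stop_top (a point): centre of the top of the red stop button, 28 diameter
- jar: sample jar with blue cap standing on the stirrer's round white plate (left half), 66 diameter, 85 tall; origin under its centre; bystander
- vial: small glass vial with white cap on the far edge of the stirrer's deck, 24 diameter, 45 tall; origin under its centre; bystander
- amber: amber glass bottle, 66 diameter, 150 tall, to the right of the stirrer; origin under its centre; bystander
- beaker: open glass beaker, 66 diameter, 80 tall, far right; origin under its centre; bystander
- spatula: spatula with wooden handle, 170 long, lying on the bench to the right; bystander
- wash: white wash bottle with blue collar and thin spout, 70 diameter, about 200 tall, left; origin under its centre; bystander
- tubes: wooden rack with five capped test tubes, 170 x 60, 110 tall, left near the robot; origin under its centre; bystander
- petri: closed glass dish, 90 diameter, 16 tall, far left; origin under its centre; bystander

How it is judged:
By the outcome, as a careful person would: the job done as asked, in the order asked, and still so for the second after the job is handed in, with the robot touching nothing.
It also fails if it takes over 54 s, if anything falls off the work surface, if the arm or the gripper's body presses on something with over 40 N, if the wrist force passes 120 N, or if a joint passes its speed limit or range.

## Working session

There is one attempt and no reset: what is moved stays moved. The work goes in short steps, Python scripts to look and compute and a shell command to move; the robot and the scene stay as the last step left them, time stands still between calls to the robot, and variables do not carry over. Pictures are saved under pics/ and viewed, at most 10 in all, crops included, and the job is handed in when it is done.

```bash
mkdir -p pics
cat > h.py <<'E'
import numpy as np, cv2
from rig import get_state, cams, finish_job
E
python3 - <<'E'
from h import *
s=get_state(); print(s['time'],s['ee_pos'],s['orientation'],s['gripper_width'])
for n in ('top','scene'):
    im=cams.camera(n); cv2.imwrite(f'pics/{n}0.png',im[:,:,::-1]); c=cams.calibration(n); print(n,c)
E
```

```text
0.0 [0.17573647 0.49399508 0.23045869] [-1.79887795e+02 -2.31043868e-03  1.60415915e+02] 0.08564162074279541
top {'fx': 462.0808159342063, 'fy': 462.0808159342063, 'cx': 321.5943229015423, 'cy': 197.88185535556173, 'eye': array([0.31638853, 0.07169951, 1.50689987]), 'rotation': array([-172.15342234,   -0.61298511,  -90.41112629])}
scene {'fx': 473.25253911090556, 'fy': 473.25253911090556, 'cx': 321.73988148756706, 'cy': 195.5263133615337, 'eye': array([1.38035629, 0.18105771, 1.07396819]), 'rotation': array([-137.90852712,    0.20809052,   98.43976245])}
```

View pics/top0.png

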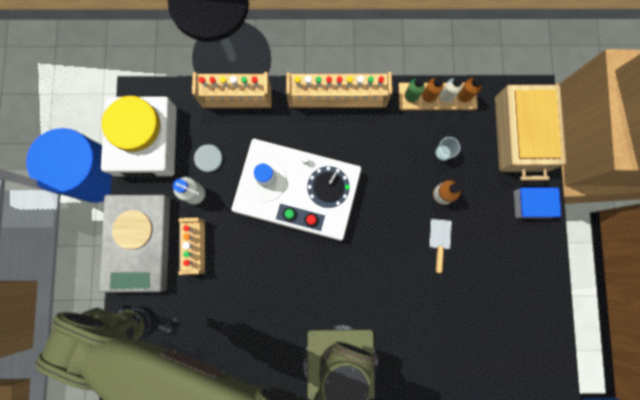

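View pics/scene0.png

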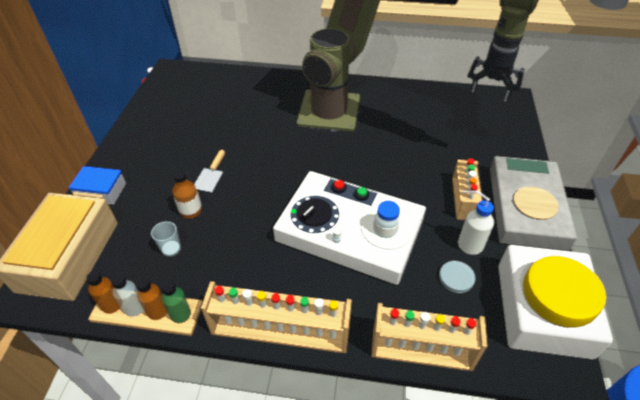

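The top view shows the start button at about (289,214), stop at (311,220), the selector disc at (328,186), and the green dot at (347,187). The blade points up and slightly right. I'll measure these precisely.

```bash
cat >> h.py <<'E'
from scipy.spatial.transform import Rotation as R
def ray(n,uv,z):
    c=cams.calibration(n); d=R.from_euler('xyz',c['rotation'],degrees=True).as_matrix()@np.array([(uv[0]-c['cx'])/c['fx'],(uv[1]-c['cy'])/c['fy'],1])
    e=c['eye']; return e+d*(z-e[2])/d[2]
def blobs(im,roi,col):
    x0,y0,x1,y1=roi; a=im[y0:y1,x0:x1].astype(float); r,g,b=a[...,0],a[...,1],a[...,2]
    m={'g':(g>1.4*r)&(g>1.3*b)&(g>50),'r':(r>2*g)&(r>2*b)&(r>80),'w':a.min(2)>120,'k':a.max(2)<70}[col].astype(np.uint8)
    n,l,s,c=cv2.connectedComponentsWithStats(m)
    return [(s[i,4],c[i]+[x0,y0]) for i in range(1,n)]
E
python3 - <<'E'
from h import *
for n,roi in (('top',(230,135,365,245)),('scene',(270,170,430,280))):
    im=cv2.imread(f'pics/{n}0.png')[:,:,::-1]
    for col in 'gr':
        for a,c in blobs(im,roi,col):
            if a>3: print(n,col,a,c,ray(n,c,.071)[:2],ray(n,c,.082)[:2])
t=cv2.imread('pics/top0.png')[160:215,300:360]; s=cv2.imread('pics/scene0.png')[185:240,285:345]
cv2.imwrite('pics/c.png',np.hstack([cv2.resize(i,(400,367),interpolation=cv2.INTER_CUBIC) for i in (t,s)]))
# deck corners
im=cv2.imread('pics/top0.png'); m=(im.min(2)>120).astype(np.uint8); m[:135]=0;m[245:]=0;m[:,:228]=0;m[:,368:]=0
cs=max(cv2.findContours(m,0,2)[0],key=cv2.contourArea); r=cv2.minAreaRect(cs); print(r); P=[ray('top',p,.07)[:2] for p in cv2.boxPoints(r)]; print(P,np.mean(P,0))
E
```

```text
top g 28 [346.42857143 186.5       ] [ 0.54990713 -0.02356202] [ 0.54811821 -0.02283225]
top g 102 [288.90196078 213.5       ] [0.46555982 0.15727779] [0.46441706 0.1566222 ]
top r 95 [310.83157895 219.09473684] [0.44762557 0.08893971] [0.44662021 0.08880764]
scene g 98 [361.7244898  191.32653061] [0.45209003 0.15597136] [0.46227074 0.15624649]
scene g 26 [293.57692308 210.92307692] [ 0.55289028 -0.02441496] [ 0.56196547 -0.02216145]
scene r 88 [338.95454545 184.18181818] [0.43336955 0.08765814] [0.44375558 0.08868249]
((295.9132385253906, 188.52978515625), (116.15074157714844, 77.11146545410156), 14.743562698364258)
[array([0.47450379, 0.34120802]), array([0.71352945, 0.28344313]), array([ 0.61559492, -0.07365858]), array([ 0.38022715, -0.00823916])] [0.54596383 0.13568835]
```

View pics/c.png

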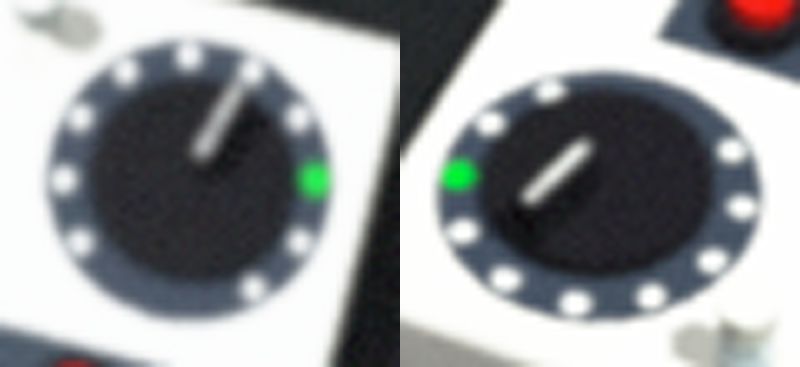

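The pointer is at 2.618 and green is at 3.665, which is two clicks clockwise. That puts yaw near -14.8° and the selector axis near (0.551, 0.035). I'll move above the clockwise push face with the fingers shut.

```bash
python3 -m handwheel '[[0,[-3.4,-1.77,0],[0,0,0]],[0,[-3.4,-1.77,0],[0,0,0]],[0,[-3.4,-1.77,0],[0,0,0]],[0,[-3.4,-1.77,0],[0,0,0]],[0,[-3.4,-1.77,0],[0,0,0]],[0,[-3.4,-1.77,0],[0,0,0]],[0,[-3.4,-1.77,0],[0,0,0]],[0,[-3.4,-1.77,0],[0,0,0]]]'
python3 -m handwheel '[[0,[-3.4,-1.77,0],[0,0,0]],[0,[-3.4,-1.77,0],[0,0,0]],[0,[-3.4,-1.77,0],[0,0,0]],[0,[-3.4,-1.77,0],[0,0,0]],[0,[-3.4,-1.77,0],[0,0,0]],[0,[0,0,0],[0,0,0.09]],[0,[0,0,0],[0,0,0.0915]],[0,[0,0,0],[0,0,0]]]'
cat >> h.py <<'E'
AX=np.array([.5514,.0354])
def tool():
    s=get_state(); return s,np.array(s['ee_pos']),R.from_euler('xyz',s['orientation'],degrees=True).as_matrix()
def to(x,y,z):
    s,p,M=tool(); print('t',s['time'],'pos',p,'rpy',s['orientation'],'F',s['ft_force'],'\nshift cm',(M.T@(np.array([x,y,z])-p)*100).round(2))
E
python3 - <<'E'
from h import *
to(.592,.045,.2)
s,p,M=tool(); im=cams.camera('wrist'); cv2.imwrite('pics/w0.png',im[:,:,::-1]); print(cams.calibration('wrist'))
E
```

```text
time: 0.77
ee_pos: [0.3854, 0.2683, 0.2311]
orientation: [-180.0, -0.0, 160.4]
ft_force: [0.9, 0.9, -0.4]
gripper_width: 0.0
gripper_force: 0.0
time: 1.43
ee_pos: [0.5154, 0.1287, 0.2306]
orientation: [-179.9, -0.1, 149.8]
ft_force: [0.2, 0.0, 0.5]
gripper_width: 0.0001
gripper_force: 0.0
t 1.4333 pos [0.51536349 0.12869625 0.23058486] rpy [-1.79942730e+02 -6.66578861e-02  1.49824489e+02] F [0.17540118 0.00461074 0.53570762] 
shift cm [-10.84  -3.38   3.05]
{'fx': 309.70691628693146, 'fy': 309.70691628693146, 'cx': 320.6302588842287, 'cy': 198.16132674281408, 'hand_eye': array([[ 9.06183122e-05, -9.51069140e-01, -3.08978125e-01,
         7.82248496e-02],
       [ 9.99999730e-01,  3.11377105e-04, -6.65169637e-04,
         4.66209208e-04],
       [ 7.28831029e-04, -3.08977982e-01,  9.51068912e-01,
        -1.43483019e-01],
       [ 0.00000000e+00,  0.00000000e+00,  0.00000000e+00,
         1.00000000e+00]])}
```

View pics/w0.png

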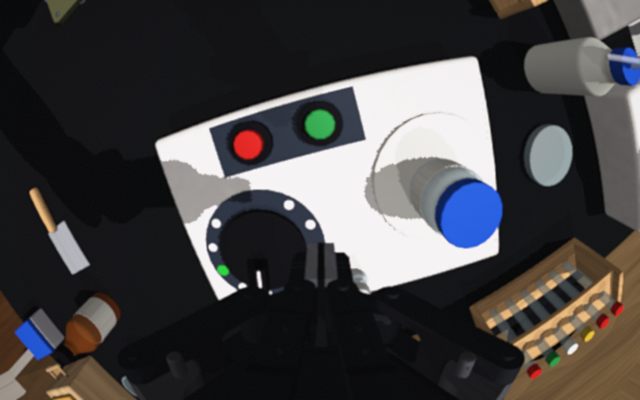

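The wrist view shows red at (248,145), the start button at (320,124), the green dot at (223,270) and the blade near (259,278). I'll cross-check positions with wrist rays and move over to the blade.

```bash
cat >> h.py <<'E'
def wray(uv,z,p,M):
    c=cams.calibration('wrist'); d=np.array([(uv[0]-c['cx'])/c['fx'],(uv[1]-c['cy'])/c['fy']]); t=np.hypot(*d)
    v=np.r_[d/t*np.sin(t),np.cos(t)]; H=c['hand_eye']; o=p+M@H[:3,3]; v=M@H[:3,:3]@v; return o+v*(z-o[2])/v[2]
E
python3 - <<'E'
from h import *
s,p,M=tool(); im=cv2.imread('pics/w0.png')[:,:,::-1]
for col in 'gr':
    for a,c in blobs(im,(170,90,350,290),col):
        if a>20: print(col,a,c,wray(c,.071,p,M)[:2],wray(c,.083,p,M)[:2])
E
python3 -m handwheel '[[0,[-3.6,-1.1,0],[0,0,0]],[0,[-3.6,-1.1,0],[0,0,0]],[0,[-3.6,-1.2,1],[0,0,0]],[0,[0,0,3],[0,0,0]],[0,[0,0,0],[0,0,0]]]'
python3 -c "
from h import *
to(.592,.045,.093)
im=cams.camera('scene'); im2=cams.camera('top')
cv2.imwrite('pics/c2.png',np.hstack([cv2.resize(i[:,:,::-1],(400,367),interpolation=cv2.INTER_CUBIC) for i in (im2[150:224,290:370],im[170:244,275:355])]))"
```

```text
g 774 [319.65891473 123.99483204] [0.46637284 0.15623521] [0.46563443 0.15672614]
g 119 [222.80672269 269.85714286] [ 0.55207907 -0.0250918 ] [ 0.54794932 -0.01742585]
r 717 [247.80892608 144.24825662] [0.44698047 0.08430325] [0.44700941 0.08764049]
time: 1.9
ee_pos: [0.5895, 0.0451, 0.1862]
orientation: [-179.7, -0.4, 150.0]
ft_force: [-1.7, 0.6, -2.1]
gripper_width: -0.0001
gripper_force: 0.0
t 1.9 pos [0.58949318 0.04509729 0.18615734] rpy [-179.73096458   -0.39850977  150.04476698] F [-1.65912362  0.56997346 -2.1399095 ] 
shift cm [-0.29  0.16  9.31]
```

View pics/c2.png

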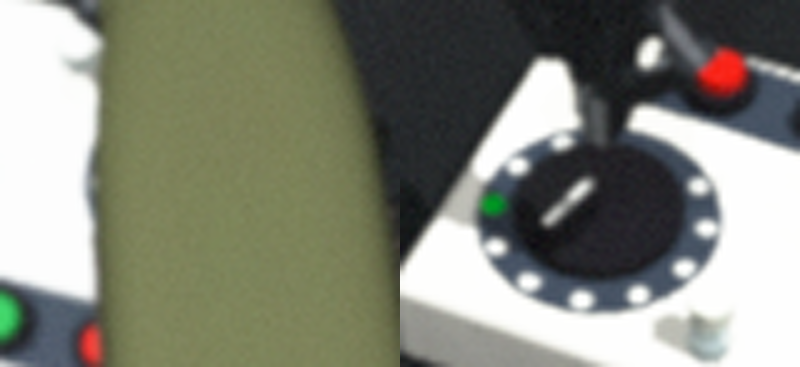

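The scene view confirms the closed tip stands on the clockwise face's side, clear of the blade. Descending now.

```bash
python3 -m handwheel '[[0,[-0.1,0.1,2.5],[0,0,0]],[0,[-0.1,0.1,2.5],[0,0,0]],[0,[-0.1,0.1,2.5],[0,0,0]],[0,[0,0,1.2],[0,0,0]],[0,[0,0,0.6],[0,0,0]],[0,[0,0,0],[0,0,0]],[0,[0,0,0],[0,0,0]]]'
cat >> h.py <<'E'
def sel():
    s,p,M=tool(); print('t',s['time'],'rel axis in tool mm',((M.T@np.r_[AX-p[:2],0])*-1000).round(1),'z',p[2].round(4),'yaw',s['orientation'][2],'F',np.round(s['ft_force'],1))
    im=cams.camera('scene'); x0,y0,x1,y1=285,185,345,240
    # pointer line: biggest elongated white blob inside disc
    for a,c in blobs(im,(298,195,338,228),'w'):
        d=ray('scene',c,.107)[:2]-AX
        if a>3: print(a,c.round(1),(d*1000).round(1),'r',np.hypot(*d).round(4),'ang',np.degrees(np.arctan2(d[1],d[0])).round(1))
    return im
E
python3 -c "
from h import *
sel()"
```

```text
time: 2.58
ee_pos: [0.5965, 0.0482, 0.0999]
orientation: [179.9, 0.1, 150.1]
ft_force: [0.3, 0.9, 0.4]
gripper_width: 0.0002
gripper_force: 0.0
t 2.5833 rel axis in tool mm [-32.7  33.6   0.1] z 0.0999 yaw 150.11298615374264 F [0.3 0.9 0.4]
23 [298.7 199.9] [ -9.7 -45.8] r 0.0469 ang -102.0
62 [334.2 198.8] [-27.4  49.6] r 0.0567 ang 118.9
14 [335.7 215.5] [30.8 61.1] r 0.0684 ang 63.3
47 [333.7 224.3] [61.2 59.6] r 0.0855 ang 44.2
17 [300.4 226.1] [ 79.4 -25.4] r 0.0833 ang -17.7
```

```bash
python3 -m handwheel '[[0,[0,-0.4,0.6],[0,0,0]],[0,[0,-0.4,0],[0,0,0]],[0,[0,-0.3,0],[0,0,0]],[0,[0,0,0],[0,0,0]],[0,[0,0,0],[0,0,0]]]'
python3 - <<'E'
from h import *
im=sel(); cv2.imwrite('pics/c3.png',cv2.resize(im[160:250,270:370,::-1],(600,540),interpolation=cv2.INTER_CUBIC))
E
```

```text
time: 3.05
ee_pos: [0.5904, 0.0375, 0.0926]
orientation: [180.0, 0.0, 150.0]
ft_force: [-0.1, 1.0, -0.4]
gripper_width: 0.0002
gripper_force: 0.0
t 3.05 rel axis in tool mm [-32.8  21.3   0. ] z 0.0926 yaw 149.97903828247527 F [-0.1  1.  -0.4]
99 [333.3 200. ] [-22.7  47.7] r 0.0528 ang 115.5
7 [298.4 202.7] [  0.6 -44.8] r 0.0448 ang -89.3
15 [335.6 215.4] [30.5 60.8] r 0.068 ang 63.4
47 [333.7 224.3] [61.2 59.6] r 0.0855 ang 44.2
16 [300.5 226.1] [ 79.5 -25. ] r 0.0834 ang -17.4
```

View pics/c3.png

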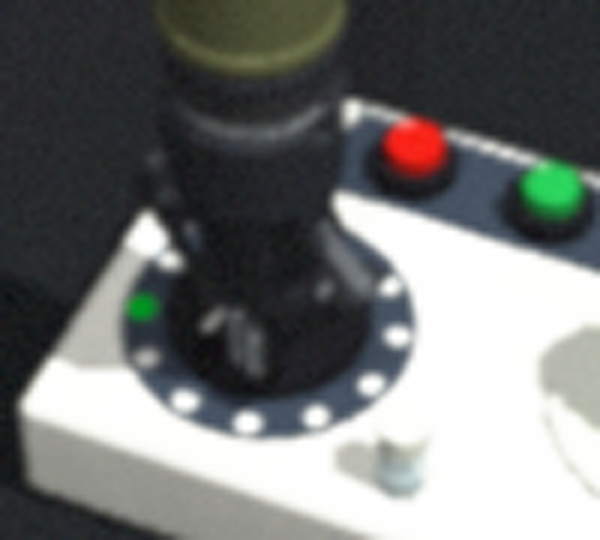

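The tip (245,340 in the crop) stands beside the blade (210,320) with no force yet. Next I'll sweep clockwise in small steps.

```bash
python3 -m handwheel '[[0,[0,-0.15,0],[0,0,0]],[0,[-0.18,-0.33,0],[0,0,0.1]],[0,[-0.18,-0.33,0],[0,0,0.1]],[0,[0,0,0],[0,0,0]]]'
python3 -m handwheel '[[0,[-0.18,-0.33,0],[0,0,0.1]],[0,[-0.18,-0.33,0],[0,0,0.1]],[0,[-0.18,-0.33,0],[0,0,0.1]],[0,[0,0,0],[0,0,0]],[0,[0,0,0],[0,0,0]]]'
python3 - <<'E'
from h import *
im=sel(); cv2.imwrite('pics/c4.png',cv2.resize(im[160:250,270:370,::-1],(600,540),interpolation=cv2.INTER_CUBIC))
E
```

```text
time: 3.43
ee_pos: [0.5895, 0.0293, 0.0924]
orientation: [179.9, -0.0, 138.5]
ft_force: [1.1, 2.3, 0.1]
gripper_width: 0.0001
gripper_force: 0.9
time: 3.85
ee_pos: [0.5854, 0.0183, 0.0923]
orientation: [-180.0, 0.0, 121.6]
ft_force: [-0.2, -0.3, 0.5]
gripper_width: 0.0001
gripper_force: 0.0
t 3.85 rel axis in tool mm [-32.4  20.   -0. ] z 0.0923 yaw 121.59120451404033 F [-0.2 -0.3  0.5]
123 [331.3 199.4] [-24.1  42.1] r 0.0485 ang 119.8
7 [298.4 202.7] [  0.6 -44.8] r 0.0448 ang -89.3
23 [312.4 205.8] [ 6.  -5.4] r 0.0081 ang -42.1
15 [335.6 215.6] [31.1 60.9] r 0.0684 ang 62.9
48 [333.6 224.3] [61.2 59.4] r 0.0853 ang 44.1
8 [300.5 226.5] [ 80.7 -24.7] r 0.0845 ang -17.0
```

View pics/c4.png

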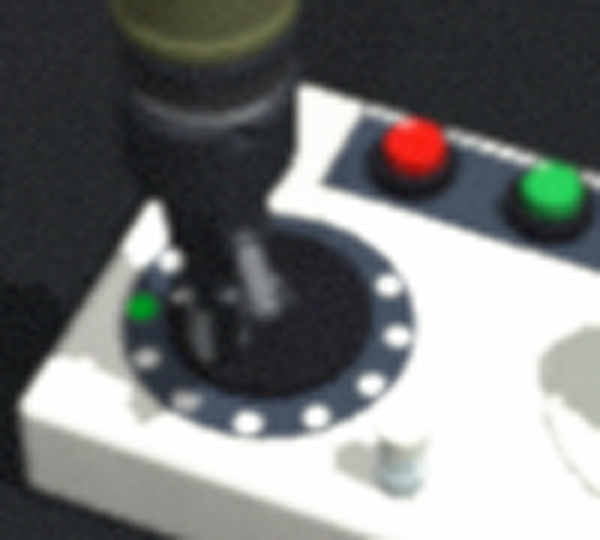

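```bash
python3 -m handwheel '[[0,[-0.18,-0.33,0],[0,0,0.1]],[0,[-0.18,-0.33,0],[0,0,0.1]],[0,[0,0,0],[0,0,0]]]'
python3 -m handwheel '[[0,[-0.18,-0.33,0],[0,0,0.1]],[0,[-0.18,-0.33,0],[0,0,0.1]],[0,[0,0,0],[0,0,0]],[0,[0,0,0],[0,0,0]]]'
python3 -c "
from h import *
sel()"
```

```text
time: 4.15
ee_pos: [0.5823, 0.0125, 0.0925]
orientation: [179.9, -0.0, 110.0]
ft_force: [1.8, 1.3, -0.7]
gripper_width: 0.0001
gripper_force: 1.2
time: 4.48
ee_pos: [0.5758, 0.0068, 0.0922]
orientation: [-180.0, 0.0, 98.7]
ft_force: [0.3, -0.4, 1.0]
gripper_width: 0.0
gripper_force: 0.0
t 4.4833 rel axis in tool mm [-32.   19.8  -0. ] z 0.0922 yaw 98.74920340322056 F [ 0.3 -0.4  1. ]
129 [330.4 199.2] [-24.5  39.5] r 0.0464 ang 121.8
24 [300.8 203.5] [  2.3 -38.1] r 0.0382 ang -86.5
10 [309.1 203.9] [  0.6 -15.4] r 0.0154 ang -87.6
15 [335.6 215.6] [31.1 60.9] r 0.0684 ang 62.9
48 [333.6 224.3] [61.2 59.4] r 0.0853 ang 44.1
17 [300.4 226.1] [ 79.4 -25.4] r 0.0833 ang -17.7
```

The force has dropped and the pointer pixels read about -87°, so it has snapped onto green. I'll back off, rise, and check.

```bash
python3 -m handwheel '[[0,[0,0.6,0],[0,0,0]],[0,[0,0.6,0],[0,0,0]],[0,[0,0,-3],[0,0,0]],[0,[0,0,-3],[0,0,0]],[0,[3,2,-1],[0,0,0]],[0,[3,2,0],[0,0,0]],[0,[3,2,0],[0,0,0]],[0,[3,2,0],[0,0,0]]]'
python3 - <<'E'
from h import *
im=sel(); cv2.imwrite('pics/c5.png',cv2.resize(im[160:250,270:390,::-1],(720,540),interpolation=cv2.INTER_CUBIC))
to(.465,.1567,.13)
E
```

```text
time: 5.2
ee_pos: [0.6512, 0.1405, 0.1631]
orientation: [179.9, -0.0, 98.5]
ft_force: [1.5, 0.4, -0.7]
gripper_width: -0.0001
gripper_force: 0.0
t 5.2 rel axis in tool mm [ 89.2 114.2   0.2] z 0.1631 yaw 98.50798773735815 F [ 1.5  0.4 -0.7]
198 [320.9 198.7] [-22.7  13.4] r 0.0263 ang 149.4
15 [309.1 203.8] [  0.3 -15.6] r 0.0156 ang -88.9
15 [335.6 215.6] [31.1 60.9] r 0.0684 ang 62.9
48 [333.6 224.3] [61.2 59.4] r 0.0853 ang 44.1
7 [300.3 226.4] [ 80.6 -25.3] r 0.0845 ang -17.5
t 5.25 pos [0.6542113  0.14758202 0.16226379] rpy [179.65463455  -0.30102869  98.82704596] F [ 5.06488816  3.50529631 -0.13921347] 
shift cm [  3.79 -18.58   3.13]
```

View pics/c5.png

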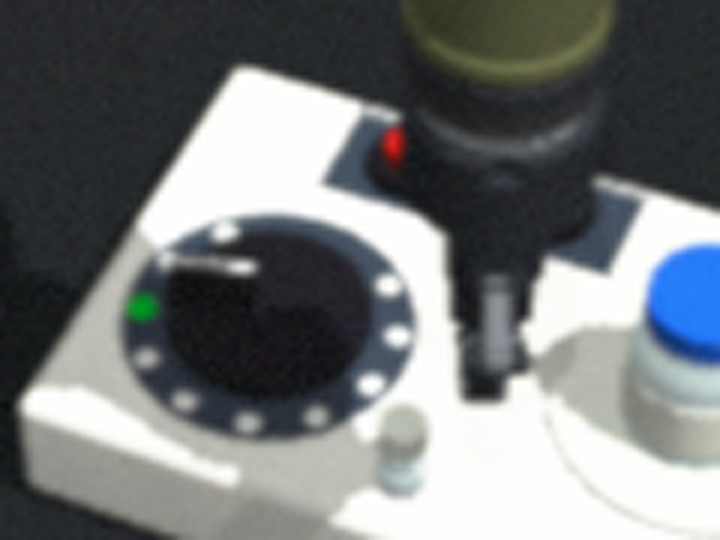

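The blade's white line now runs straight to the green dot (crop 165,262 to 255,267), about -89° against a target of -89.8°. Nothing else moved. I'll rise and go over to start.

```bash
python3 -m handwheel '[[0,[0,0,-3.5],[0,0,0]],[0,[0.7,-3.7,0],[0,0,0]],[0,[0.7,-3.7,0],[0,0,0]],[0,[0.8,-3.7,0],[0,0,0]],[0,[0.8,-3.7,0],[0,0,0]],[0,[0.8,-3.7,0],[0,0,0]],[0,[0,0,0],[0,0,0]],[0,[0,0,0],[0,0,0]]]'
python3 -c "
from h import *
to(.465,.1567,.095)"
```

```text
time: 5.92
ee_pos: [0.4589, 0.1493, 0.1974]
orientation: [-179.9, 0.0, 98.6]
ft_force: [1.0, -0.3, 0.3]
gripper_width: 0.0004
gripper_force: 0.0
t 5.9167 pos [0.45890614 0.14930856 0.19738309] rpy [-1.79942366e+02  1.04336826e-02  9.86051412e+01] F [ 0.98873894 -0.28138975  0.33007757] 
shift cm [ 0.64  0.72 10.24]
```

```bash
python3 -m handwheel '[[0,[0.64,0.72,3],[0,0,0]],[0,[0,0,3],[0,0,0]],[0,[0,0,3],[0,0,0]],[0,[0,0,1],[0,0,0]],[0,[0,0,0],[0,0,0]],[0,[0,0,0],[0,0,0]]]'
python3 -c "
from h import *
to(.465,.1567,.085)"
```

```text
time: 6.42
ee_pos: [0.4685, 0.1569, 0.097]
orientation: [-180.0, 0.0, 98.5]
ft_force: [-0.2, -0.3, 0.4]
gripper_width: 0.0
gripper_force: 0.0
t 6.4167 pos [0.46851234 0.15689575 0.09701093] rpy [-1.79993096e+02  5.01546933e-03  9.84644506e+01] F [-0.19081487 -0.27984438  0.434588  ] 
shift cm [ 0.03 -0.35  1.2 ]
```

```bash
python3 -m handwheel '[[0,[0,-0.3,0.5],[0,0,0]],[0,[0,0,0.4],[0,0,0]],[0,[0,0,0.2],[0,0,0]],[0,[0,0,0],[0,0,0]],[0,[0,0,0],[0,0,0]]]'
python3 -m handwheel '[[0,[0,0,0.2],[0,0,0]],[0,[0,0,0.1],[0,0,0]],[0,[0,0,0],[0,0,0]],[0,[0,0,0],[0,0,0]]]'
```

```text
time: 6.83
ee_pos: [0.4661, 0.1568, 0.0875]
orientation: [179.8, -0.0, 98.5]
ft_force: [3.1, 0.1, 4.1]
gripper_width: 0.0
gripper_force: 2.0
time: 7.17
ee_pos: [0.4662, 0.1568, 0.0858]
orientation: [179.7, -0.0, 98.5]
ft_force: [-0.4, -0.5, 18.3]
gripper_width: -0.0001
gripper_force: 8.5
```

18 N is well past the 5 N spring, so it should be bottomed. I'll release in steps to check the spring's range.

```bash
for i in 1; do python3 -m handwheel '[[0,[0,0,-0.25],[0,0,0]],[0,[0,0,0],[0,0,0]],[0,[0,0,0],[0,0,0]]]'
python3 -m handwheel '[[0,[0,0,-0.2],[0,0,0]],[0,[0,0,0],[0,0,0]],[0,[0,0,0],[0,0,0]]]'
python3 -m handwheel '[[0,[0,0,-0.2],[0,0,0]],[0,[0,0,0],[0,0,0]],[0,[0,0,0],[0,0,0]]]'
python3 -m handwheel '[[0,[0,0,-0.2],[0,0,0]],[0,[0,0,0],[0,0,0]],[0,[0,0,0],[0,0,0]]]'; done
```

```text
time: 7.42
ee_pos: [0.4659, 0.1568, 0.0868]
orientation: [179.8, -0.0, 98.5]
ft_force: [2.6, 0.8, 4.8]
gripper_width: 0.0004
gripper_force: 2.2
time: 7.67
ee_pos: [0.4642, 0.1563, 0.0878]
orientation: [180.0, -0.0, 98.5]
ft_force: [2.4, -0.0, 3.4]
gripper_width: -0.0001
gripper_force: 1.9
time: 7.92
ee_pos: [0.4637, 0.1562, 0.0895]
orientation: [-179.9, 0.0, 98.5]
ft_force: [0.7, -0.4, 2.4]
gripper_width: 0.0002
gripper_force: 1.4
time: 8.17
ee_pos: [0.4633, 0.156, 0.0914]
orientation: [-179.9, 0.0, 98.5]
ft_force: [0.9, 0.8, 1.4]
gripper_width: 0.0001
gripper_force: 0.8
```

The spring reads 4.8 N at 86.8 mm and falls smoothly to 1.4 N at 91.4 mm, with the hard stop just below, so the press went fully down. Rising clear.

```bash
python3 -m handwheel '[[0,[0,0,-2],[0,0,0]],[0,[0,0,-3.5],[0,0,0]],[0,[0,0,-3.5],[0,0,0]],[0,[0,0,-3],[0,0,0]],[0,[0,0,0],[0,0,0]],[0,[0,0,0],[0,0,0]],[0,[0,0,0],[0,0,0]]]'
python3 - <<'E'
from h import *
im=sel(); cv2.imwrite('pics/c6.png',cv2.resize(im[110:290,260:500,::-1],(800,600),interpolation=cv2.INTER_CUBIC))
E
```

```text
time: 8.75
ee_pos: [0.463, 0.1559, 0.2107]
orientation: [-179.9, 0.0, 98.5]
ft_force: [-0.4, 0.1, -0.1]
gripper_width: -0.0004
gripper_force: 0.0
t 8.75 rel axis in tool mm [ 1.322e+02 -6.970e+01  1.000e-01] z 0.2107 yaw 98.45201593858516 F [-0.4  0.1 -0.1]
229 [318.9 199.4] [-19.4   8.3] r 0.0211 ang 156.8
15 [335.6 215.6] [31.1 60.9] r 0.0684 ang 62.9
48 [333.6 224.3] [61.2 59.4] r 0.0853 ang 44.1
16 [300.5 226.1] [ 79.5 -25. ] r 0.0834 ang -17.4
```

View pics/c6.png

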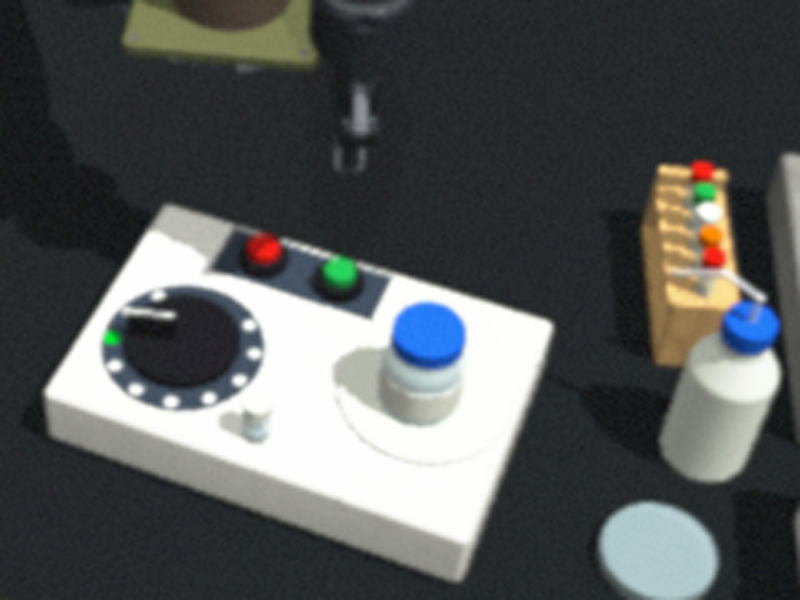

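The final view shows the blade's line (125,312 to 175,316) lying over the green dot. The start button is back up at (340,270), and the jar, vial and other items are standing and untouched.

```bash
python3 -c "
from h import *
a,b=ray('scene',(297.5,203.6),.107)[:2],ray('scene',(312.5,204.8),.107)[:2]; d=a-b; print(np.degrees(np.arctan2(d[1],d[0])))
print(finish_job())"
```

```text
-87.7767886675376
the job is handed in; nothing more can be done
None
```

The selector was pushed two clicks clockwise and rests on the green dot, start was then pressed fully down and sprang back, stop was not touched, nothing else looked moved in the last picture, and the job was handed in at about 9 s.

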